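# Eject the spent test cartridge from the reader and file it in the tray

## Robot

A 6-joint arm with a two-finger parallel gripper is mounted at the origin on a cart in front of the work surface, level with it; the furniture and walls round the work are solid. World frame = base frame: x ahead of the robot, y to its left, z up, the work surface at z = 0. Lengths are in m, angles in degrees, forces in N, time in s.
With the tool pointing down it reaches from about 0.25 to 0.725 m from the base axis. Payload 4 kg.
Tool frame: the origin (TCP) lies on the centre line of the jaws, within the pads' length; the fingertips stand 25 mm ahead of it and the grasp point (between the pads) lies 6 mm ahead of it; z points along the fingers, y is the line along which they close (so a half turn about z gives the same grasp; the last joint's range is limited). The gripper opens to 85 mm and grips with 20 to 120 N. Pads are 22 mm wide; open, the fingers measure 114 mm over their backs; the gripper's body (76 mm by 85 mm) begins 54 mm behind the grasp point. The pads swing forward as they close: fully open they stand 13 mm farther back than shut.
Start: joints at [77.12, 13.785, 0.286, 76.501, 0, 90], TCP at [0.111, 0.487, 0.256] pointing down, gripper open.
Joint ranges: [-155.79, 155.79], [-60.16, 107.12], [-62.33, 73.08], [-114, 123.19], [-81.49, 82.49], [-180, 180]. Speed limits (degrees/s): [159.86, 159.86, 180, 180, 180, 180].

## Interface

Orientations are given as [roll, pitch, yaw] about the fixed x, y, z axes, in that order (R = Rz(yaw) Ry(pitch) Rx(roll)).
In Python, from workcell import robot, viewer, finish_job, read_state gives the robot as it stands (robot), with the cameras (viewer), the job as plain functions and the readings as plain functions.
- The arm moves only by the shell command python3 inch.py 'ROWS' [OPENING] [FORCE]. ROWS is a JSON list of rows, 1 to 8 of them, each of 6 numbers: dx, dy, dz in m, then a rotation vector rx, ry, rz in degrees; each row shifts and turns the commanded pose from where the row before left it, along the tool's axes as they then stand; what a row does not reach is not made up. A row lasts 1/10 s, in which the tool goes at most 0.05 m and 8.59 degrees, less where a joint would pass 70% of its speed; a pose out of reach is approached as far as the arm can. OPENING is the finger opening in m, set as the command begins (- or left out keeps the last). The fingers move at their own pace and stop on an object; FORCE is the grip in N (left out, the last holds). Time passes only in rows, so rows that do not move let the fingers close. It prints the time, the measured TCP pose, the force, the opening and the grip force at its end.
- read_state(): the state, without advancing time (a new reading comes with each control period).
- viewer.capture(name): name is "scene" or "side" or "wrist"; returns the picture (384x512x3 uint8, blue, green, red); there is no depth.
- viewer.calibration(name): a dict with "fx", "fy", "cx", "cy" (pixels), "view" (4x4, takes a point from world to camera coordinates). Camera axes: x right, y down, z forward; pixel columns grow to the right and rows downward; lengths in m; the calibration is good to about 2 mm. A picture is of the moment at which its call begins: read the wrist's pose just before it. calibration takes no time and is no camera call; for the wrist camera it gives the pose at the moment of the call.
- finish_job(): hands the job in; it is judged then, once.
The state is a dict: "t": time; "q": joint angles; "joint_velocities": joint speeds; "joint_efforts": joint torques, N m; "position": TCP position; "ee_rot": TCP orientation; "ft_force": force on the tool from outside, world axes, zero at the start; "moment": the same for the moment, N m; "width": finger opening in m; "finger_force": force on a finger pad.
Only numpy, scipy, OpenCV 4.12 (cv2) and the standard library are available. Lean on these libraries where they do the work, as an engineer would, in place of code of your own. Each camera call takes 0.05 s, during which the arm holds its last target. There are 200 camera calls.

## Task

The test cartridge in the two-bay reader is spent. Press the spring ejector beside its bay gently but fully home so that the cartridge is pushed out, draw it out and lay it flat in an empty compartment of the aluminium tray, narrow nose in the narrow end of the compartment; set it down, never drop it or let it fly. Leave the dust plug in the other bay, and the filed cartridge and the things on the bench as they are.

Things in the scene. Friction and masses are not known exactly. Their poses are not given: they have to be found in the camera images.
- reader: white, grey and black two-bay cartridge reader, fixed, 116 (x) x 172 (y) x 50 mm (display at the back up to 59 mm). Origin: middle of its underside. Its front, 58 mm from the origin, faces its -x and has two bays at y = +28 and -28 mm and their ejectors at y = +70 and -70 mm. One bay holds the spent cartridge, the other the dust plug; which is which varies.
- bay_left (a point): middle of the lower edge of the mouth of the bay at reader y = +28 mm, height 18 mm. Mouth 31 mm wide, 9.5 mm high. Under it a guide tongue 16 mm wide (height 14 to 18 mm) stands 16 mm out of the front. A spring leaf in the bay clicks into a groove of the cartridge and holds it (about 4 to 8 N to start it, 1 to 4 N to slide it)
- bay_right (a point): the same for the bay at reader y = -28 mm
- ejector_left (a joint): spring ejector of bay_left, travel in m along the reader's +x: 0 out at rest, 0.015 home on a firm stop. Inside, a rocker pushes the cartridge out toward the reader's -x, 2 mm per mm. It takes 4 N at first, 10 to 17 N to click the cartridge loose in the first 3 mm, then 9 to 15 N up to the stop: go on through the click until the stop is felt. It springs back; the cartridge stays out
- ejector_right (a joint): the same for bay_right
- ejector_left_face (a point): middle of the front face of the left ejector, a grey bar 16 mm wide (y), 14 mm high, height 23 mm; at rest it stands 20 mm out of the reader's front, fully home 5 mm
- ejector_right_face (a point): the same for the right ejector
- cartridge: spent test cartridge: flat, white, 70 (x) x 28 (y) x 8 mm, 20 to 45 g; nose 12 mm long, 16 mm wide at its +x end. Origin: middle of its underside. Starts in a bay, axes as the reader's, nose inward, square end 2 mm inside the mouth, out of grip; ejected it stands 28 mm out. A light pull along the reader's -x draws it on; up to 50 mm out it still rests level on bay floor and tongue
- cartridge_nose (a point): tip of the cartridge's nose, 35 mm along its +x from the origin, 4 mm above its underside
- dust_plug: grey plug closing the other bay, to be left: inside like the cartridge, with a face plate 34 x 12.5 mm standing about 5 mm out of the reader's front. Origin as the cartridge's
- tray: aluminium tray, fixed, 82 (x) x 157 (y) x 13 mm, origin: middle of its underside. Compartments at y = -57, 0, +57 mm, each 73 (x) x 31 (y) mm, floor at z = 3 mm, walls to 13 mm; the last 10.5 mm at +x narrow to 20 mm for a cartridge's nose. For x from -17 to +17 mm the walls are cut down to z = 3 mm: finger wells 26 mm wide beside each compartment, to grip a cartridge by its middle
- compartment_1 (a point): middle of the floor of the middle compartment (tray y = 0), empty
- compartment_2 (a point): middle of the floor of the compartment at tray y = +57 mm, empty
- filed_cartridge: a cartridge already filed in the compartment at tray y = -57 mm, same shape as the spent one; to be left
- timer: white bench timer, 60 x 68 x 19 mm, origin under its middle; a bystander
- swab_box: small white box of wipes, 54 x 67 x 60 mm, origin under its middle; a bystander

How it is judged (in metres and radians):
On the way:
1. the ejector beside the cartridge's bay is pressed home (over 13.5 of its 15 mm) and has pushed the cartridge out by more than 23 mm, still in line with its bay (((value of joint ejector_left above 0.0135 m and y of cartridge in the frame of reader between 0.022 and 0.034 m and x of cartridge in the frame of reader below -0.044 m) or (value of joint ejector_right above 0.0135 m and y of cartridge in the frame of reader between -0.034 and -0.022 m and x of cartridge in the frame of reader below -0.044 m))), for 0.05 s.
At the end, for the whole second after the job is handed in: Cartridge flat (tilt < 0.06 rad), at rest, origin within 5 mm of compartment_1 or _2, nose tip over 28 mm toward the tray's +x; both ejectors sprung back out (< 2 mm); dust plug within 4 mm and filed cartridge within 6 mm of their start ((distance between cartridge and compartment_1 below 0.005 m or distance between cartridge and compartment_2 below 0.005 m) and x of cartridge_nose in the frame of tray above 0.028 m and angle between cartridge's own z axis and vertical below 0.06 rad and linear speed of cartridge below 0.02 m/s and value of joint each of ejector_left, ejector_right below 0.002 m and distance of dust_plug from where it was at the start of the episode below 0.004 m and distance of filed_cartridge from where it was at the start of the episode below 0.006 m); the robot touches nothing.
It fails at once if the reader or an ejector is pushed with more than 40 N (contact force between the fingers and reader above 40 N).
It fails at once if the cartridge flies or falls: moves faster than 0.3 m/s while the fingers do not touch it (linear speed of cartridge above 0.3 m/s and contact force between the fingers and cartridge below 0.05 N).
It fails at once if the dust plug is moved by more than 4 mm (distance of dust_plug from where it was at the start of the episode above 0.004 m).
It fails at once if the filed cartridge is moved by more than 6 mm (distance of filed_cartridge from where it was at the start of the episode above 0.006 m).
It fails at once if the timer or the box of wipes is moved by more than 15 mm (distance of any of timer, swab_box from where it was at the start of the episode above 0.015 m).
It also fails if it takes over 58 s, if anything falls off the work surface, if the arm or the gripper's body presses on something with over 40 N, if the wrist force passes 120 N, or if a joint passes its speed limit or range.

## Working session

There is one attempt and no reset: what is moved stays moved. The work goes in short steps, Python scripts to look and compute and a shell command to move; the robot and the scene stay as the last step left them, time stands still between calls to the robot, and variables do not carry over. Pictures are saved under pics/ and viewed, at most 10 in all, crops included, and the job is handed in when it is done.

```bash
ls; mkdir -p pics; python3 - <<'E'
from workcell import robot, viewer, finish_job, read_state
import cv2,numpy as np
print(read_state())
for n in("scene","side","wrist"):
    im=viewer.capture(n);cv2.imwrite(f"pics/{n}0.png",im)
    c=viewer.calibration(n);print(n,c)
a=[cv2.imread(f"pics/{n}0.png") for n in("scene","side")]
E
```

```text
inch.py
pics
workcell.py
{'t': 0.0, 'q': array([ 7.71200033e+01,  1.38324662e+01,  2.13994887e-01,  7.65003097e+01,
       -1.63731421e-03,  8.99998650e+01]), 'joint_velocities': array([ 0.0356206 , -0.01005367,  0.08639724, -0.06738461,  0.06240958,
       -0.09222618]), 'joint_efforts': array([-5.10702266e-04, -3.72324550e+01,  2.52404183e+01,  1.70813635e-02,
        3.30604928e-05, -2.25552952e-06]), 'position': array([0.11133597, 0.48686376, 0.25541242]), 'ee_rot': array([-1.79881219e+02,  1.63703074e-03,  1.67120142e+02]), 'ft_force': array([-0.14085229,  0.29381804, -1.18781799]), 'moment': array([0.03119764, 0.01960367, 0.04272213]), 'finger_force': 0.0, 'width': 0.08539319267340319}
scene {'fx': 456.3959299626919, 'fy': 456.3959299626919, 'cx': 254.4324848847531, 'cy': 198.09074116838346, 'view': array([[ 0.78491332, -0.61939305,  0.01622734, -0.55048011],
       [-0.48101454, -0.62564618, -0.61415949,  0.10079917],
       [ 0.39055869,  0.47425638, -0.78901508,  0.86707564],
       [ 0.        ,  0.        ,  0.        ,  1.        ]])}
side {'fx': 419.01420879472334, 'fy': 419.01420879472334, 'cx': 256.1517862989435, 'cy': 190.7308341817536, 'view': array([[ 0.95177109, -0.30680652,  0.00124495, -0.53755879],
       [-0.1877884 , -0.58575395, -0.78843378, -0.04014783],
       [ 0.24262585,  0.75017469, -0.61511839,  0.96956203],
       [ 0.        ,  0.        ,  0.        ,  1.        ]])}
wrist {'fx': 270.49642928536554, 'fy': 270.49642928536554, 'cx': 257.1856483583819, 'cy': 189.34741375084306, 'view': array([[ 0.22311925,  0.97479007, -0.00145453, -0.49934892],
       [ 0.92592956, -0.21146863,  0.31294643, -0.04042403],
       [ 0.30474948, -0.07117117, -0.94976967,  0.3799445 ],
       [ 0.        ,  0.        ,  0.        ,  1.        ]])}
```

View pics/scene0.png

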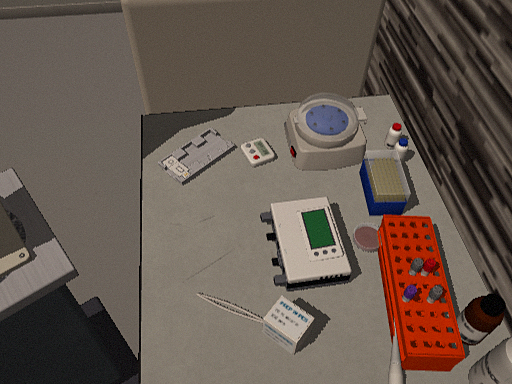

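View pics/side0.png

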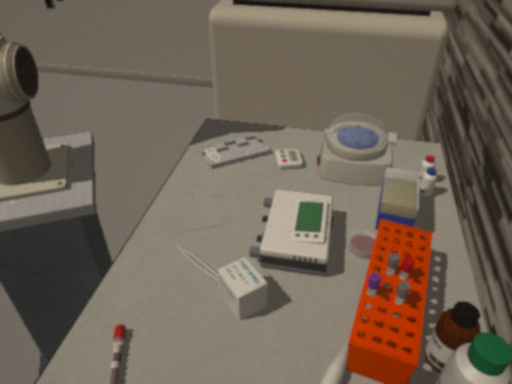

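The scene view shows the reader at about (305,245), with its ejectors and bays on the left side at x≈265–280. The tray is at (198,155), the timer at (257,151) and the box at (288,325). The side view shows the reader at (295,230) and the tray at (237,151). Next I'll enlarge both views.

```bash
python3 - <<'E'
import cv2,numpy as np
s=cv2.imread("pics/scene0.png");d=cv2.imread("pics/side0.png")
def crop(im,x,y,w,h,k):
    c=cv2.resize(im[y:y+h,x:x+w],None,fx=k,fy=k,interpolation=cv2.INTER_CUBIC)
    for i in range(0,w,10):
        cv2.line(c,(i*k,0),(i*k,4 if (x+i)%50 else 12),(0,0,255),1)
        if (x+i)%20==0: cv2.putText(c,str(x+i),(i*k,20),0,.35,(0,0,255))
    for i in range(0,h,10):
        cv2.line(c,(0,i*k),(6,i*k),(0,0,255),1)
        if (y+i)%20==0: cv2.putText(c,str(y+i),(8,i*k+4),0,.35,(0,0,255))
    return c
A=crop(s,250,190,110,110,4);B=crop(s,150,120,90,75,4)
C=crop(d,250,180,90,100,4);D=crop(d,200,130,80,40,4)
o=np.zeros((600,800,3),np.uint8)
o[:440,:440]=crop(s,250,190,110,110,4); o[:300,440:800]=crop(s,150,120,90,75,4)
cv2.imwrite("pics/z1.png",o)
o=np.zeros((600,800,3),np.uint8)
o[:400,:360]=C;o[:160,400:720]=D
o[200:584,400:800]=crop(cv2.imread("pics/wrist0.png"),0,0,512,384,1)[:,56:456]
cv2.imwrite("pics/z2.png",o)
E
```

```text
(no output)
```

View pics/z1.png

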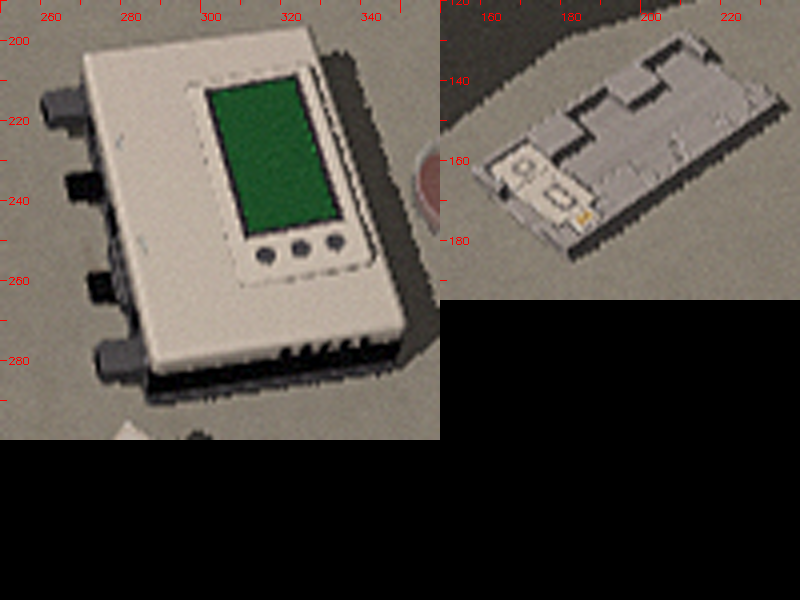

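View pics/z2.png

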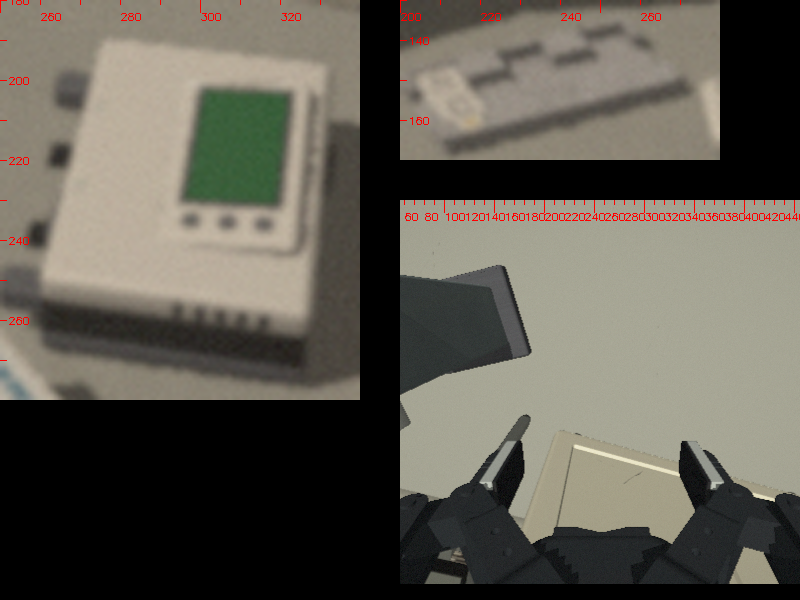

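The scene crop shows the reader's top corners at about (271,204), (327,197), (350,273) and (288,282). The left ejector is at (260,217) and the right one at (274,280). The tray's corners are at (158,162), (183,182), (236,145) and (211,128), and the filed cartridge lies at the -y end with its nose toward the lower right. The side crop shows the reader's corners at (276,190), (329,197), (325,262) and (261,252).

```bash
cat > h.py <<'E'
import numpy as np
from workcell import robot, viewer, finish_job, read_state
from scipy.optimize import least_squares
def proj(c,P):
    p=np.c_[np.atleast_2d(P),np.ones(len(np.atleast_2d(P)))]@c["view"].T
    return np.c_[c["fx"]*p[:,0]/p[:,2]+c["cx"],c["fy"]*p[:,1]/p[:,2]+c["cy"]]
def world(pose,L):
    a=np.radians(pose[2]);R=np.array([[np.cos(a),-np.sin(a),0],[np.sin(a),np.cos(a),0],[0,0,1]])
    L=np.atleast_2d(L);z=pose[3] if len(pose)>3 else 0
    return L@R.T+[pose[0],pose[1],z]
def fit(obs,x0):  # obs: list of (calib, local pts, pixels)
    f=lambda x:np.concatenate([(proj(c,world(x,L))-px).ravel() for c,L,px in obs])
    r=least_squares(f,x0,x_scale=[.01,.01,1,.01][:len(x0)],loss="soft_l1");return r.x,f(r.x).reshape(-1,2)
E
python3 - <<'E'
from h import *
np.set_printoptions(precision=4,suppress=True)
s,d=viewer.calibration("scene"),viewer.calibration("side")
R=[[-.058,.086,.05],[.058,.086,.05],[.058,-.086,.05],[-.058,-.086,.05]]
T=[[-.041,-.0785,.013],[.041,-.0785,.013],[.041,.0785,.013],[-.041,.0785,.013]]
E=[[-.078,.070,.023],[-.078,-.070,.023]]
ob=[(s,R,[[271,204],[327,197],[350,273],[288,282]]),(d,R,[[276,190],[329,197],[325,262],[261,252]])]
for o in (ob[:1],ob):
  x,r=fit(o,[.55,.0,0,0.] if len(o)>1 else [.55,0,0.]);print(x);print(r.T)
print(proj(s,world(x,E)),proj(d,world(x,E)))
ob=[(s,T,[[158,162],[183,182],[236,145],[211,128]]),(d,np.array(T)[[2]],[[270,151]]),(d,[[.041,-.0785,0]],[[213,168]])]
for y0 in(-90,-45):
  x,r=fit(ob,[.4,.3,y0,0]);print(x);print(r.T)
for p in[(257,151),(288,345)]:
  K=s;v=s["view"];ray=v[:3,:3].T@[(p[0]-s["cx"])/s["fx"],(p[1]-s["cy"])/s["fy"],1];o=-v[:3,:3].T@v[:3,3];print(o-ray*o[2]/ray[2])
E
```

```text
[  0.5148  -0.3967 -29.2334]
[[-1.4594  0.4835  2.5617 -0.6778]
 [-0.7161 -0.5155  0.3875  0.3362]]
[  0.5193  -0.3928 -29.2664  -0.0086]
[[-1.148   0.1352  1.791  -0.6153 -1.4567  3.143   1.2275 -2.8908]
 [-0.4093 -0.1089 -0.1371 -0.3482  1.1532  1.313  -0.1838 -0.2606]]
[[260.7845 219.3251]
 [273.6206 282.257 ]] [[263.2543 205.0544]
 [248.8209 254.2654]]
[  0.4905  -0.0613 -82.4671  -0.0067]
[[ 0.5458 -0.2437 -0.5022  0.1908  0.9704 -1.3303]
 [-0.0084  0.165  -0.1624 -0.8239 -0.3567  2.6055]]
[  0.4905  -0.0613 -82.4671  -0.0067]
[[ 0.5458 -0.2437 -0.5022  0.1908  0.9704 -1.3303]
 [-0.0084  0.165  -0.1624 -0.8239 -0.3567  2.6055]]
[ 0.6046 -0.1321  0.    ]
[ 0.3667 -0.515   0.    ]
```

```bash
python3 inch.py '[[-0.03,-0.034,0,0,0,2],[-0.03,-0.034,0,0,0,2],[-0.03,-0.034,0,0,0,2],[-0.03,-0.034,0,0,0,2],[-0.03,-0.034,0,0,0,2],[-0.03,-0.034,0,0,0,2],[-0.03,-0.034,0,0,0,2],[-0.03,-0.034,0,0,0,2]]' ; python3 -c "
from h import *
print(read_state()['q'])"
python3 inch.py '[[-0.0285,-0.0287,0,0,0,0],[-0.0285,-0.0287,0,0,0,0],[-0.0285,-0.0287,0,0,0,0],[-0.0285,-0.0287,0.01,0,0,0],[-0.0285,-0.0287,0.01,0,0,0],[-0.0285,-0.0287,0.01,0,0,0],[-0.0285,-0.0287,0.01,0,0,0],[-0.0285,-0.0287,0.01,0,0,0]]' ; python3 inch.py '[[-0.0285,-0.0287,0.02,0,0,0],[-0.0285,-0.0287,0.02,0,0,0],[-0.0285,-0.0287,0.02,0,0,0],[-0.0285,-0.0287,0.02,0,0,0],[0,0,0,0,0,0],[0,0,0,0,0,0]]' 0.034
python3 -c "
from h import *
import cv2
c=viewer.calibration('wrist');im=viewer.capture('wrist');cv2.imwrite('pics/w1.png',im)
np.save('w1.npy',c,allow_pickle=True)
cv2.imwrite('pics/w1z.png',cv2.resize(im,(800,600),interpolation=cv2.INTER_CUBIC))"
```

```text
t: 1.75
position: [0.3329, -0.1619, 0.2059]
ee_rot: [180.0, 0.0, 151.1]
ft_force: [1.7, 1.4, -0.3]
width: 0.0854
finger_force: 0.0
t: 2.35
position: [0.3765, -0.3156, 0.1248]
ee_rot: [179.9, -0.2, 151.0]
ft_force: [0.3, 0.7, 0.3]
width: 0.034
finger_force: 0.0
```

View pics/w1z.png

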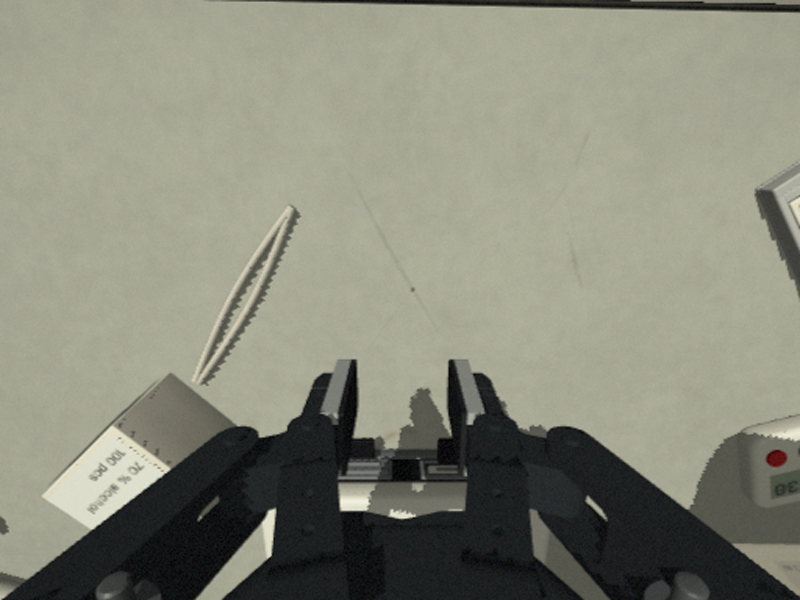

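The wrist picture shows the fingers hiding the reader front, which sits low between the pads near (400,470). I'll tilt the tool so the camera looks at the front past the fingers.

```bash
python3 inch.py '[[-0.01,0,-0.01,0,-6,0],[-0.01,0,-0.01,0,-6,0],[-0.01,0,-0.01,0,-6,0],[0,0,0,0,-6,0],[0,0,0,0,0,0],[0,0,0,0,0,0]]'
python3 -c "
from h import *
import cv2,pickle
c=viewer.calibration('wrist');im=viewer.capture('wrist');cv2.imwrite('pics/w2.png',im)
pickle.dump(c,open('w2.pkl','wb'))
z=cv2.resize(im[30:330],(0,0),fx=1.5625,fy=1.5625,interpolation=cv2.INTER_CUBIC)
cv2.imwrite('pics/w2z.png',z)"
```

```text
t: 3.0
position: [0.4002, -0.3274, 0.1601]
ee_rot: [-180.0, 23.9, 151.2]
ft_force: [0.3, 0.1, 0.9]
width: 0.034
finger_force: 0.0
```

View pics/w2z.png

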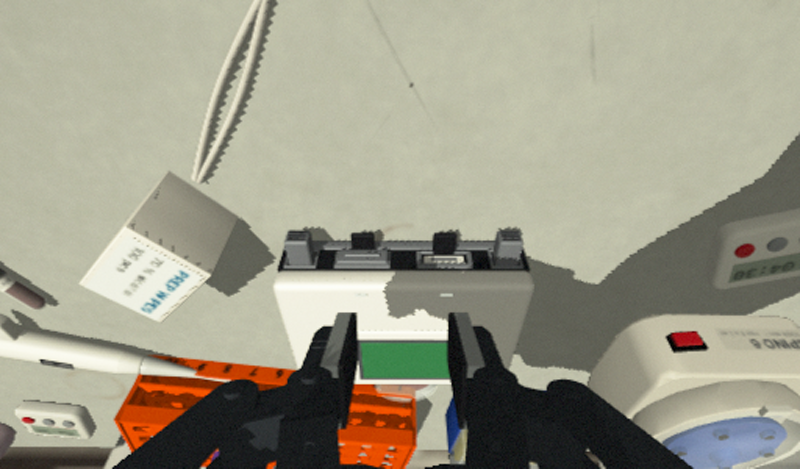

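The two bays are clear. The cartridge's pale end shows in the right-hand bay at (445,260), which is the reader's +y side, so bay_left. The grey plug plate is at (362,257). I'll zoom in to fit the reader precisely.

```bash
python3 -c "
import cv2
im=cv2.imread('pics/w2.png');x,y,w,h,k=170,165,175,60,4.5
c=cv2.resize(im[y:y+h,x:x+w],None,fx=k,fy=k,interpolation=cv2.INTER_CUBIC)
for i in range(0,w,10):
  cv2.line(c,(int(i*k),0),(int(i*k),6),(0,0,255),1); cv2.putText(c,str(x+i),(int(i*k),18),0,.4,(0,0,255))
for i in range(0,h,10):
  cv2.line(c,(0,int(i*k)),(8,int(i*k)),(0,0,255),1); cv2.putText(c,str(y+i),(10,int(i*k)+4),0,.4,(0,0,255))
cv2.imwrite('pics/w2c.png',c)"
```

```text
(no output)
```

View pics/w2c.png

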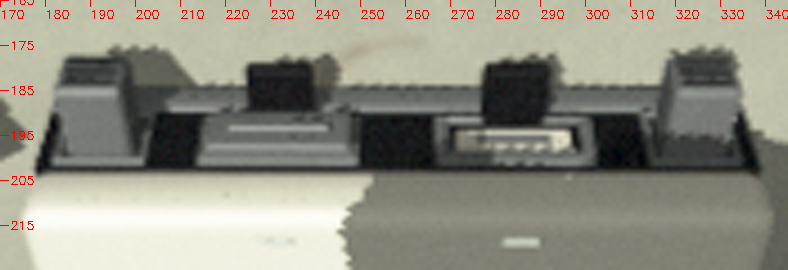

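```bash
python3 - <<'E'
from h import *
import pickle
np.set_printoptions(precision=4,suppress=True)
s,d=viewer.calibration("scene"),viewer.calibration("side");w=pickle.load(open("w2.pkl","rb"))
E=[[-.078,-.078,.030],[-.078,-.062,.030],[-.078,.062,.030],[-.078,.078,.030]]
Ep=[[182.7,184.6],[198.2,184.6],[318,183.9],[334.4,183.9]]
B=[[-.077,-.077,.016],[-.077,-.063,.016]];
R=[[-.058,.086,.05],[.058,.086,.05],[.058,-.086,.05],[-.058,-.086,.05]]
ob=[(w,E,Ep)]
sc=(s,R,[[271,204],[327,197],[350,273],[288,282]])
x,r=fit(ob,[.515,-.395,-29.]);print("wrist",x);print(r.T)
print(proj(w,world(x,[[-.058,.028,.018],[-.074,.028,.018],[-.058,-.028,.018],[-.058,.02,.05]])))
x,r=fit(ob+[sc],[.515,-.395,-29.,0]);print("both,z free",x);print(r.T)
x,r=fit(ob+[sc],[.515,-.395,-29.]);print("both",x);print(r.T)
print("ejL face",world(x,[-.078,.07,.023]),"end",world(x,[-.063,.07,.023]),"bayL",world(x,[-.058,.028,.018]))
# second: ray for tongue centres etc
E
```

```text
wrist [  0.5197  -0.3912 -28.4572]
[[-2.0604 -1.6586  2.0585  1.6322]
 [ 0.2483  0.168   0.2447  0.1641]]
[[284.0623 190.9247]
 [284.9814 179.6529]
 [232.5174 191.1793]
 [278.4092 212.6242]]
both,z free [  0.5216  -0.394  -29.511   -0.0055]
[[-0.7322 -0.5804  0.4343 -0.4393  0.3947  1.8438  3.388   0.7587]
 [-2.1208 -1.9823 -0.2137 -0.0764 -1.7188 -1.2209 -1.1244 -1.5798]]
both [  0.5182  -0.3933 -29.2249]
[[-3.8375 -3.3514  0.4464 -0.0434 -1.2072  0.5426  2.5506 -0.4438]
 [-0.7374 -0.6567  0.6673  0.7476 -2.6474 -2.4045 -2.0316 -2.1465]]
ejL face [[ 0.4844 -0.2941  0.023 ]] end [[ 0.4974 -0.3015  0.023 ]] bayL [[ 0.4813 -0.3406  0.018 ]]
```

The left ejector's front face is at pixels (318–334, 184), the right one at (183–198, 184.6), and the tongue centres are at columns 232 and 284. The pose fits agree to about 2 mm, at reader (0.5195, -0.392), yaw -29°. I'll close the fingers, level the tool and go down in front of the left ejector.

```bash
python3 inch.py '[[0,0,0,0,8,0],[0,0,0,0,8,0],[0,0,0,0,8,0],[-0.013,0.036,0,0,0,0],[-0.013,0.035,0,0,0,0],[0,0,0,0,0,0]]' 0 20
python3 inch.py '[[0,0,0.03,0,0,0],[0,0,0.03,0,0,0],[0,0,0.03,0,0,0],[0,0,0.02,0,0,0],[0,0,0.01,0,0,0],[0,0,0,0,0,0],[0,0,0,0,0,0]]'
python3 - <<'E'
from h import *
import pickle,cv2
w=viewer.calibration('wrist');cv2.imwrite('pics/w3.png',viewer.capture('wrist'));pickle.dump(w,open('w3.pkl','wb'))
st=read_state();p=st['position'];a=np.radians(29);v=p[:2]-[.5195,-.392]
print(p,st['ee_rot'],v@[np.cos(a),-np.sin(a)],v@[np.sin(a),np.cos(a)])
E
```

```text
t: 3.65
position: [0.4626, -0.2772, 0.1595]
ee_rot: [179.9, 0.1, 151.5]
ft_force: [0.3, -0.4, -0.0]
width: 0.0
finger_force: 0.0
t: 4.35
position: [0.4586, -0.2796, 0.04]
ee_rot: [-180.0, 0.1, 151.1]
ft_force: [0.2, 0.2, 0.6]
width: 0.0003
finger_force: 0.0
[ 0.45883869 -0.27970581  0.04045912] [-1.79987490e+02  1.34615614e-01  1.51119951e+02] -0.10749688335851146 0.0688055195732606
```

```bash
python3 inch.py '[[-0.004,0,0,0,0,0],[-0.004,0,0,0,0,0],[-0.003,0,0,0,0,0],[-0.002,0,0,0,0,0],[0,0,0,0,0,0]]'
python3 inch.py '[[-0.002,0,0,0,0,0],[-0.002,0,0,0,0,0],[0,0,0,0,0,0]]'
python3 inch.py '[[-0.002,0,0,0,0,0],[-0.001,0,0,0,0,0],[0,0,0,0,0,0]]'
```

```text
t: 4.9
position: [0.4695, -0.2854, 0.0393]
ee_rot: [-180.0, 0.0, 151.1]
ft_force: [0.8, -0.0, 0.5]
width: -0.0
finger_force: 0.0
t: 5.2
position: [0.4729, -0.2872, 0.0391]
ee_rot: [-180.0, 0.0, 151.1]
ft_force: [0.2, 0.4, -0.2]
width: 0.0002
finger_force: 0.0
t: 5.5
position: [0.4754, -0.2887, 0.0392]
ee_rot: [-180.0, 0.0, 151.1]
ft_force: [-0.2, -0.8, 0.1]
width: -0.0
finger_force: 0.0
```

```bash
python3 inch.py '[[-0.001,0,0,0,0,0],[-0.001,0,0,0,0,0],[0,0,0,0,0,0]]'
python3 inch.py '[[-0.001,0,0,0,0,0],[-0.001,0,0,0,0,0],[0,0,0,0,0,0]]'
python3 inch.py '[[-0.001,0,0,0,0,0],[-0.001,0,0,0,0,0],[0,0,0,0,0,0]]'
```

```text
t: 5.8
position: [0.4759, -0.2889, 0.0389]
ee_rot: [180.0, -0.1, 151.1]
ft_force: [-4.6, 2.1, 3.5]
width: 0.0002
finger_force: 2.1
t: 6.1
position: [0.4766, -0.2892, 0.0388]
ee_rot: [180.0, -0.3, 151.1]
ft_force: [-6.1, 3.4, 6.0]
width: 0.0
finger_force: 3.7
t: 6.4
position: [0.4771, -0.2895, 0.0386]
ee_rot: [180.0, -0.4, 151.1]
ft_force: [-8.4, 4.9, 7.9]
width: 0.0001
finger_force: 5.1
```

```bash
python3 inch.py '[[-0.001,0,-0.001,0,0,0],[-0.001,0,-0.001,0,0,0],[0,0,0,0,0,0]]'
python3 inch.py '[[-0.001,0,-0.001,0,0,0],[-0.001,0,-0.0005,0,0,0],[0,0,0,0,0,0]]'
python3 inch.py '[[-0.001,0,-0.0005,0,0,0],[-0.001,0,0,0,0,0],[0,0,0,0,0,0]]'
```

```text
t: 6.7
position: [0.4773, -0.2896, 0.0389]
ee_rot: [180.0, -0.7, 151.1]
ft_force: [-8.7, 4.8, 2.3]
width: 0.0
finger_force: 5.3
t: 7.0
position: [0.4782, -0.2901, 0.0391]
ee_rot: [180.0, -0.8, 151.1]
ft_force: [-8.6, 5.0, -5.6]
width: -0.0002
finger_force: 4.7
t: 7.3
position: [0.4799, -0.2911, 0.0393]
ee_rot: [180.0, -0.8, 151.1]
ft_force: [-8.6, 4.8, -6.0]
width: -0.0005
finger_force: 4.6
```

```bash
python3 inch.py '[[-0.0015,0,0,0,0,0],[-0.0015,0,0,0,0,0],[-0.0015,0,0,0,0,0],[0,0,0,0,0,0]]'
python3 inch.py '[[-0.0015,0,0,0,0,0],[-0.0015,0,0,0,0,0],[0,0,0,0,0,0]]'
python3 inch.py '[[-0.001,0,0,0,0,0],[-0.001,0,0,0,0,0],[0,0,0,0,0,0]]'
```

```text
t: 7.7
position: [0.4837, -0.2931, 0.0394]
ee_rot: [180.0, -0.9, 151.1]
ft_force: [-8.4, 4.7, -5.2]
width: 0.0
finger_force: 5.0
t: 8.0
position: [0.486, -0.2944, 0.0393]
ee_rot: [180.0, -0.9, 151.1]
ft_force: [-10.1, 5.7, -4.0]
width: -0.0003
finger_force: 5.4
t: 8.3
position: [0.4874, -0.2951, 0.0393]
ee_rot: [180.0, -0.9, 151.1]
ft_force: [-10.6, 5.6, -4.3]
width: -0.0001
finger_force: 5.8
```

```bash
python3 inch.py '[[-0.001,0,0,0,0,0],[-0.001,0,0,0,0,0],[0,0,0,0,0,0]]'
python3 inch.py '[[-0.001,0,0,0,0,0],[-0.001,0,0,0,0,0],[0,0,0,0,0,0]]'
```

```text
t: 8.6
position: [0.489, -0.296, 0.0393]
ee_rot: [180.0, -1.0, 151.1]
ft_force: [-11.1, 6.2, -3.8]
width: 0.0002
finger_force: 6.1
t: 8.9
position: [0.4894, -0.2962, 0.0392]
ee_rot: [180.0, -1.1, 151.1]
ft_force: [-13.7, 7.8, 1.3]
width: 0.0001
finger_force: 7.9
```

```bash
python3 inch.py '[[-0.001,0,-0.001,0,0,0],[-0.001,0,0,0,0,0],[0,0,0,0,0,0],[0,0,0,0,0,0]]'
python3 - <<'E'
from h import *
import cv2
a=viewer.capture('scene');b=viewer.capture('side')
k=4
o=np.hstack([cv2.resize(a[195:295,240:340],(0,0),fx=k,fy=k,interpolation=2),cv2.resize(b[170:270,230:330],(0,0),fx=k,fy=k,interpolation=2)])
cv2.imwrite('pics/z4.png',o)
E
```

```text
t: 9.3
position: [0.4895, -0.2962, 0.0393]
ee_rot: [180.0, -1.4, 151.1]
ft_force: [-15.4, 9.8, -0.3]
width: 0.0004
finger_force: 9.1
```

View pics/z4.png

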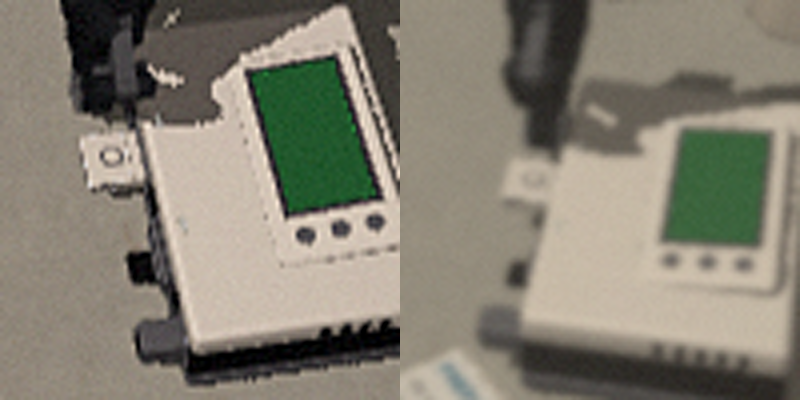

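The cartridge is out about 28 mm. Its outer end corners are at scene pixels (260,229) and (263,243). I'll back off, then rise and look from the wrist camera over the bay.

```bash
python3 inch.py '[[0.004,0,0,0,0,0],[0.004,0,0,0,0,0],[0.006,0,0,0,0,0],[0.01,0,0,0,0,0],[0.015,0,0,0,0,0],[0.01,0,0,0,0,0],[0,0,0,0,0,0]]'
python3 inch.py '[[0,0,-0.04,0,0,0],[0,0,-0.04,0,0,0],[0,0,-0.04,0,0,0],[0.005,-0.021,0,0,-6,0],[0.005,-0.021,0,0,-6,0],[0,0,0,0,-6,0],[0,0,0,0,0,0],[0,0,0,0,0,0]]' 0.034
python3 - <<'E'
from h import *
import cv2,pickle
c=viewer.calibration('wrist');im=viewer.capture('wrist');cv2.imwrite('pics/w5.png',im);pickle.dump(c,open('w5.pkl','wb'))
for X in ([.5195,-.392,-29],[.5205,-.3925,-29]):
  print(proj(c,world(X,[[-.086,.014,.026],[-.086,.042,.026],[-.074,.028,.018],[-.078,.062,.030]])).round(1).tolist())
x,y,w,h,k=150,90,200,150,4
z=cv2.resize(im[y:y+h,x:x+w],None,fx=k,fy=k,interpolation=2)
for i in range(0,w,10): cv2.putText(z,str(x+i),(i*k,10),0,.35,(0,0,255));cv2.line(z,(i*k,12),(i*k,16),(0,0,255))
for i in range(0,h,10): cv2.putText(z,str(y+i),(6,i*k+4),0,.35,(0,0,255));cv2.line(z,(0,i*k),(5,i*k),(0,0,255))
cv2.imwrite('pics/w5c.png',z)
E
```

```text
t: 10.1
position: [0.4561, -0.278, 0.0447]
ee_rot: [-180.0, 0.1, 151.1]
ft_force: [-0.7, 0.5, 0.2]
width: 0.0003
finger_force: 0.0
t: 10.9
position: [0.4279, -0.3106, 0.1648]
ee_rot: [-180.0, 18.0, 151.1]
ft_force: [0.7, 0.1, 0.3]
width: 0.0342
finger_force: 0.0
[[244.1, 174.0], [272.3, 174.1], [258.1, 179.5], [292.3, 183.0]]
[[244.2, 175.0], [272.3, 175.0], [258.2, 180.4], [292.2, 183.9]]
```

View pics/w5c.png

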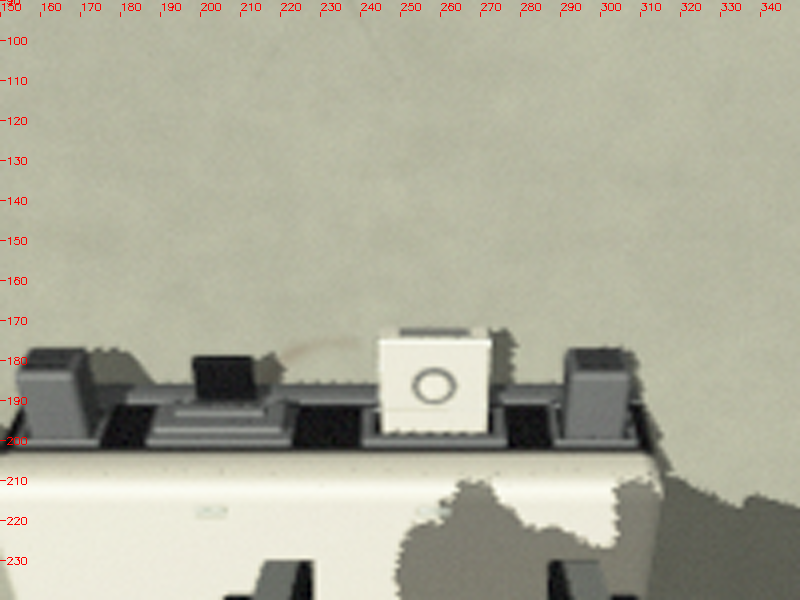

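The cartridge's outer edge is at columns 244.5–272.75, row 174.5, within about 0.5 px of the prediction, so the pose is confirmed. The finger gap centre is at column 257.6, about 1 mm off the cartridge. Next I'll level the tool, line up and descend.

```bash
python3 inch.py '[[0,0,0,0,6,0],[0,0,0,0,6,0],[0,0,0,0,6,0],[-0.023,0.001,0.02,0,0,0],[-0.0226,0.0006,0.02,0,0,0],[0,0,0,0,0,0],[0,0,0,0,0,0]]' 0.035
python3 - <<'E'
from h import *
st=read_state();p=st['position'];a=np.radians(29);v=p[:2]-[.5195,-.392]
print(p,st['ee_rot'],v@[np.cos(a),-np.sin(a)],v@[np.sin(a),np.cos(a)])
E
```

```text
t: 11.65
position: [0.4693, -0.3309, 0.123]
ee_rot: [180.0, -0.1, 151.2]
ft_force: [0.3, -0.8, -0.8]
width: 0.0353
finger_force: 0.0
[ 0.4693283  -0.33090912  0.12298938] [ 1.79997692e+02 -9.60641733e-02  1.51184526e+02] -0.07349860484573839 0.029107560925682792
```

```bash
python3 inch.py '[[0,-0.0005,0.03,0,0,0],[0,0,0.02,0,0,0],[0,0,0.01,0,0,0],[0,0,0.005,0,0,0],[0,0,0,0,0,0]]'
python3 inch.py '[[0,0,0.006,0,0,0],[0,0,0.006,0,0,0],[0,0,0.005,0,0,0],[0,0,0,0,0,0]]'
```

```text
t: 12.15
position: [0.468, -0.3313, 0.0592]
ee_rot: [-180.0, 0.0, 151.1]
ft_force: [-0.9, 0.1, 0.6]
width: 0.0351
finger_force: 0.0
t: 12.55
position: [0.4673, -0.3308, 0.0408]
ee_rot: [180.0, -0.1, 151.1]
ft_force: [-0.7, 0.4, 0.1]
width: 0.035
finger_force: 0.0
```

Free of contact; now grip and pull about 20 mm.

```bash
python3 inch.py '[[0,0,0,0,0,0],[0,0,0,0,0,0],[0,0,0,0,0,0],[0,0,0,0,0,0]]' 0.02 25
python3 inch.py '[[0.002,0,0,0,0,0],[0.003,0,0,0,0,0],[0.003,0,0,0,0,0],[0.003,0,0,0,0,0],[0.003,0,0,0,0,0],[0.003,0,0,0,0,0],[0.002,0,0,0,0,0],[0,0,0,0,0,0]]'
```

```text
t: 12.95
position: [0.4676, -0.3311, 0.0415]
ee_rot: [-180.0, -0.0, 151.1]
ft_force: [-1.4, 0.0, -1.6]
width: 0.0272
finger_force: 26.5
t: 13.75
position: [0.4507, -0.3217, 0.0417]
ee_rot: [180.0, -0.0, 151.1]
ft_force: [0.6, 0.3, -0.3]
width: 0.0272
finger_force: 26.5
```

```bash
python3 inch.py '[[0,0,0,0,0,0],[0,0,0,0,0,0],[0,0,0,0,0,0]]' 0.034
python3 inch.py '[[-0.004,0,0,0,0,0],[-0.005,0,0,0,0,0],[-0.005,0,0,0,0,0],[-0.004,0,0,0,0,0],[-0.002,0,0,0,0,0],[0,0,0,0,0,0],[0,0,0,0,0,0]]'
```

```text
t: 14.05
position: [0.4514, -0.3221, 0.0417]
ee_rot: [-180.0, 0.0, 151.1]
ft_force: [0.1, -0.5, -0.0]
width: 0.0338
finger_force: 0.0
t: 14.75
position: [0.4686, -0.3316, 0.0415]
ee_rot: [180.0, -0.0, 151.1]
ft_force: [-0.2, -0.3, 0.2]
width: 0.0343
finger_force: 0.0
```

```bash
python3 inch.py '[[0,0,0,0,0,0],[0,0,0,0,0,0],[0,0,0,0,0,0],[0,0,0,0,0,0]]' 0.02 30
python3 - <<'E'
from h import *
import cv2
c=viewer.calibration('wrist');im=viewer.capture('wrist');cv2.imwrite('pics/w6.png',im)
g=cv2.cvtColor(im,cv2.COLOR_BGR2GRAY)
print(g[130:300:4,250:266].mean(1).round().astype(int).tolist())
X=[.5195,-.392,-29]
for o in (.044,.048,.052): print(o,proj(c,world(X,[[-.058-o,.0145,.026],[-.058-o,.0425,.026]])).round(1).tolist())
E
```

```text
t: 15.15
position: [0.4686, -0.3316, 0.0417]
ee_rot: [180.0, -0.0, 151.1]
ft_force: [-1.0, 0.7, 0.7]
width: 0.0274
finger_force: 30.2
[168, 168, 169, 168, 166, 166, 167, 167, 170, 170, 171, 173, 171, 170, 169, 168, 171, 90, 224, 224, 224, 222, 142, 212, 215, 176, 215, 223, 223, 222, 219, 224, 219, 198, 199, 195, 182, 79, 103, 27, 96, 95, 99]
0.044 [[231.1, 204.6], [284.3, 204.7]]
0.048 [[230.9, 197.5], [284.5, 197.6]]
0.052 [[230.7, 190.2], [284.8, 190.3]]
```

The cartridge's outer edge is at row ~200, which puts it 46.7 mm out. The grip is 4 mm behind its middle. Now I'll draw it out level and then lift.

```bash
python3 inch.py '[[0.003,0,0,0,0,0],[0.005,0,0,0,0,0],[0.006,0,0,0,0,0],[0.006,0,0,0,0,0],[0.006,0,0,0,0,0],[0.006,0,0,0,0,0],[0.006,0,0,0,0,0],[0.006,0,0,0,0,0]]'
python3 inch.py '[[0.01,0,-0.01,0,0,0],[0.01,0,-0.02,0,0,0],[0.0,0,-0.03,0,0,6],[0,0,-0.03,0,0,8],[0,0,-0.02,0,0,8],[0,0,0,0,0,8],[0,0,0,0,0,8],[0,0,0,0,0,0]]'
```

```text
t: 16.0
position: [0.4296, -0.3101, 0.0416]
ee_rot: [180.0, -0.0, 151.1]
ft_force: [0.2, -0.3, 0.3]
width: 0.0271
finger_force: 30.1
t: 16.8
position: [0.4123, -0.3006, 0.1526]
ee_rot: [180.0, 0.0, 113.1]
ft_force: [-0.3, -0.5, -1.1]
width: 0.027
finger_force: 30.1
```

```bash
python3 inch.py '[[0,0,0,0,0,7.8],[0,0,0,0,0,7.8],[0.0334,0.0217,0,0,0,0],[0.0334,0.0217,0,0,0,0],[0.0334,0.0217,0,0,0,0],[0.0334,0.0217,0,0,0,0],[0.0334,0.0217,0,0,0,0],[0,0,0,0,0,0]]'
python3 inch.py '[[0,0,0,0,0,0],[0,0,0,0,0,0],[0,0,0,0,0,0]]'
python3 - <<'E'
from h import *
import cv2,pickle
c=viewer.calibration('wrist');im=viewer.capture('wrist');cv2.imwrite('pics/w7.png',im);pickle.dump(c,open('w7.pkl','wb'))
T=[[-.041,-.0785,.013],[.041,-.0785,.013],[.041,.0785,.013],[-.041,.0785,.013]]
print(read_state()['position'],proj(c,world([.4905,-.0613,-82.5],T)).round().tolist())
x,y,w,h,k=150,50,200,150,4
z=cv2.resize(im[y:y+h,x:x+w],None,fx=k,fy=k,interpolation=2)
for i in range(0,w,10): cv2.putText(z,str(x+i),(i*k,10),0,.35,(0,0,255));cv2.line(z,(i*k,12),(i*k,16),(0,0,255))
for i in range(0,h,10): cv2.putText(z,str(y+i),(6,i*k+4),0,.35,(0,0,255));cv2.line(z,(0,i*k),(5,i*k),(0,0,255))
cv2.imwrite('pics/w7c.png',z)
E
```

```text
t: 17.6
position: [0.4998, -0.1171, 0.1519]
ee_rot: [179.9, -0.1, 98.1]
ft_force: [-0.2, -1.3, -0.4]
width: 0.0267
finger_force: 30.1
t: 17.9
position: [0.4978, -0.122, 0.1516]
ee_rot: [-180.0, 0.0, 97.5]
ft_force: [0.2, -0.8, -0.6]
width: 0.0268
finger_force: 30.1
[ 0.49783189 -0.12208316  0.15166233] [[168.0, 74.0], [177.0, 166.0], [339.0, 166.0], [348.0, 74.0]]
```

View pics/w7c.png

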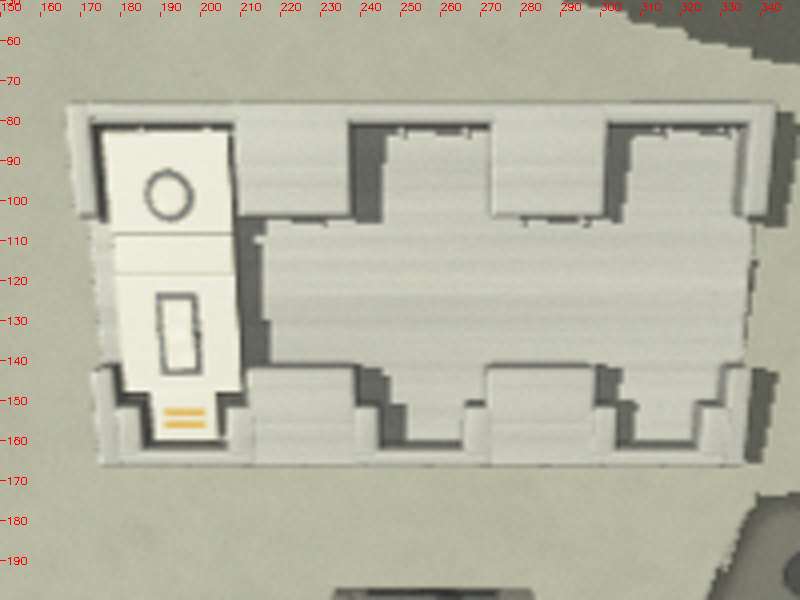

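The tray's top corners are at pixels (166.8,75.8), (175.3,166.5), (335.3,166.5) and (344.3,76). The rear corners of compartment 1 are at (237,80.8) and (273,80.8), and its nose pocket is at (244.5,161.8) to (266.5,161.8). The filed cartridge is in the left compartment with its nose down, toward tray +x.

```bash
python3 - <<'E'
from h import *
import pickle
np.set_printoptions(precision=4,suppress=True)
w=pickle.load(open("w7.pkl","rb"));s=viewer.calibration("scene")
T=[[-.041,-.0785,.013],[.041,-.0785,.013],[.041,.0785,.013],[-.041,.0785,.013]]
Cc=[[-.0365,-.0155,.013],[-.0365,.0155,.013],[.0365,-.01,.013],[.0365,.01,.013]]
Tp=[[166.75,75.75],[175.25,166.5],[335.25,166.5],[344.25,76]];Cp=[[237,80.75],[273,80.75],[244.5,161.75],[266.5,161.75]]
sc=(s,T,[[158,162],[183,182],[236,145],[211,128]])
for n,o in(("T",[(w,T,Tp)]),("TC",[(w,T,Tp),(w,Cc,Cp)]),("all",[(w,T,Tp),(w,Cc,Cp),sc])):
  for x0 in([.49,-.06,-82.],[.49,-.06,-82.,0]):
    x,r=fit(o,x0);print(n,x,np.abs(r).max(0))
x,r=fit([(w,T,Tp),(w,Cc,Cp)],[.49,-.06,-82.]);print(r.T)
E
```

```text
T [  0.4883  -0.0627 -82.6262] [1.1703 0.6693]
T [  0.4883  -0.0628 -82.6454  -0.0029] [0.2855 0.2077]
TC [  0.4882  -0.0625 -82.5686] [1.3572 0.72  ]
TC [  0.4882  -0.0626 -82.6106  -0.0026] [0.8549 0.4064]
all [  0.4882  -0.0627 -82.5541] [1.3297 2.1917]
all [  0.4883  -0.0627 -82.6063  -0.0034] [1.0505 1.1074]
[[-1.3572 -0.8965  1.1177  0.7317  0.5677 -0.1819  0.4728 -0.7771]
 [-0.5158  0.2687  0.3194 -0.72    0.0379  0.047   0.4846  0.491 ]]
```

```bash
python3 - <<'E'
from h import *
import pickle,cv2
from scipy.spatial.transform import Rotation as Ro
w=pickle.load(open("w7.pkl","rb"));st=read_state();p=st['position'];R=Ro.from_euler('xyz',st['ee_rot'],degrees=True).as_matrix()
L=np.array([[.0309,y,z] for z in(.0157,.0237) for y in(-.014,.014)])
print(proj(w,p+L@R.T).round(1).tolist())
g=cv2.cvtColor(cv2.imread('pics/w7.png'),cv2.COLOR_BGR2GRAY)
print(g[190:212,250:266].mean(1).astype(int).tolist());
for r in(198,199,202,206):print(r,g[r,226:240].tolist(),g[r,276:292].tolist())
t=np.r_[world([.4882,-.0626,-82.6],[-.0041,0,0])[0][:2],p[2]]
print(p,st['ee_rot'],(t-p)@R)
E
```

```text
[[230.6, 200.1], [284.0, 200.1], [232.0, 195.0], [282.7, 195.0]]
[180, 180, 181, 180, 180, 180, 169, 74, 60, 93, 134, 206, 229, 229, 230, 229, 229, 230, 229, 229, 229, 229]
198 [181, 183, 180, 180, 182, 180, 172, 136, 101, 101, 99, 98, 114, 114] [119, 115, 116, 117, 115, 114, 117, 151, 182, 180, 182, 181, 182, 182, 182, 180]
199 [180, 179, 179, 179, 177, 178, 164, 131, 125, 122, 118, 105, 110, 124] [118, 124, 123, 121, 121, 120, 121, 142, 184, 182, 180, 180, 180, 183, 183, 182]
202 [176, 179, 178, 179, 167, 181, 232, 231, 231, 231, 229, 231, 230, 231] [230, 228, 229, 228, 228, 227, 228, 216, 163, 182, 182, 182, 184, 183, 181, 182]
206 [180, 180, 178, 181, 180, 202, 231, 230, 229, 231, 231, 230, 230, 232] [230, 229, 229, 228, 229, 230, 232, 216, 142, 182, 184, 182, 185, 180, 179, 179]
[ 0.49783189 -0.12208316  0.15166233] [-1.79985305e+02  3.12272938e-03  9.74388501e+01] [ 6.43295456e-02 -1.84688262e-03 -3.03238924e-06]
```

```bash
python3 inch.py '[[0.0323,-0.001,0,0,0,0],[0.032,-0.001,0,0,0,0],[0,0,0.03,0,0,0],[0,0,0.03,0,0,0],[0,0,0.02,0,0,0],[0,0,0.015,0,0,0],[0,0,0.005,0,0,0],[0,0,0,0,0,0]]'
python3 inch.py '[[0,0,0,0,0,0],[0,0,0,0,0,0]]'
python3 - <<'E'
from h import *
from scipy.spatial.transform import Rotation as Ro
st=read_state();p=st['position'];R=Ro.from_euler('xyz',st['ee_rot'],degrees=True).as_matrix()
t=np.r_[world([.4882,-.0626,-82.6],[-.0041,0,0])[0][:2],.0267]
print(p,st['ee_rot'],(t-p)@R)
E
```

```text
t: 18.75
position: [0.4873, -0.0582, 0.0511]
ee_rot: [-179.9, -0.0, 97.5]
ft_force: [-0.4, 0.5, 0.8]
width: 0.0269
finger_force: 30.1
t: 18.95
position: [0.4889, -0.0578, 0.0527]
ee_rot: [179.9, 0.0, 97.5]
ft_force: [0.6, 0.3, 0.3]
width: 0.0269
finger_force: 30.1
[ 0.48887135 -0.05783912  0.0526731 ] [1.79880981e+02 3.05278238e-02 9.75023208e+01] [-0.00051863 -0.00133384  0.02597067]
```

```bash
for i in 1 2 3; do python3 inch.py '[[0,0,0,0,0,0]]' | sed -n 2,3p; done
python3 inch.py '[[0,0,0.004,0,0,0],[0,0,0.004,0,0,0],[0,0,0,0,0,0],[0,0,0,0,0,0]]'
```

```text
position: [0.4887, -0.0577, 0.0525]
ee_rot: [179.9, 0.0, 97.5]
position: [0.4884, -0.0576, 0.0522]
ee_rot: [179.9, 0.0, 97.5]
position: [0.4882, -0.0575, 0.052]
ee_rot: [180.0, 0.0, 97.5]
t: 19.65
position: [0.4877, -0.0574, 0.0433]
ee_rot: [-180.0, -0.0, 97.5]
ft_force: [0.8, 0.2, -0.8]
width: 0.0269
finger_force: 30.1
```

```bash
python3 inch.py '[[-0.001,0,0.002,0,0,0],[0,0,0.002,0,0,0],[0,0,0,0,0,0],[0,0,0,0,0,0]]'
python3 - <<'E'
from h import *
import cv2
from scipy.spatial.transform import Rotation as Ro
c=viewer.calibration('wrist');st=read_state();im=viewer.capture('wrist');cv2.imwrite('pics/w8.png',im)
p=st['position'];R=Ro.from_euler('xyz',st['ee_rot'],degrees=True).as_matrix()
X=[.4882,-.0626,-82.6]
print('wall out/in, corners',proj(c,world(X,[[-.041,0,.013],[-.0365,0,.013],[-.0365,-.0155,.013],[-.0365,.0155,.013],[-.017,-.0155,.013],[-.017,.0155,.013]])).round(1).tolist())
print('cart',proj(c,p+np.array([[.0309,y,.0157] for y in(-.014,.014)])@R.T).round(1).tolist())
g=cv2.cvtColor(im,cv2.COLOR_BGR2GRAY)
print('rows160-215',g[160:215,250:266].mean(1).astype(int).tolist())
for r in(196,204,212):print(r,g[r,212:240].tolist(),g[r,276:304].tolist())
E
```

```text
t: 20.05
position: [0.488, -0.0585, 0.0396]
ee_rot: [-180.0, -0.0, 97.5]
ft_force: [0.5, -0.0, 0.5]
width: 0.0272
finger_force: 30.1
wall out/in, corners [[256.6, 182.9], [256.6, 190.6], [229.0, 190.6], [284.3, 190.7], [230.0, 222.3], [283.2, 222.4]]
cart [[230.4, 200.0], [283.9, 200.0]]
rows160-215 [191, 192, 193, 193, 192, 192, 191, 192, 192, 192, 192, 192, 193, 193, 194, 191, 166, 119, 98, 100, 104, 110, 151, 199, 215, 215, 212, 206, 198, 181, 210, 206, 183, 134, 109, 109, 104, 79, 66, 106, 145, 218, 238, 238, 238, 238, 238, 238, 238, 238, 238, 238, 239, 238, 236]
196 [212, 211, 212, 213, 213, 212, 212, 209, 211, 210, 209, 213, 209, 211, 199, 159, 106, 75, 86, 104, 107, 108, 103, 104, 104, 106, 104, 105] [106, 105, 105, 105, 105, 94, 108, 175, 196, 109, 110, 111, 111, 152, 212, 211, 213, 210, 211, 210, 211, 212, 211, 212, 209, 212, 211, 212]
204 [207, 207, 205, 205, 204, 203, 206, 207, 206, 207, 206, 204, 204, 206, 202, 176, 116, 79, 73, 166, 240, 240, 241, 240, 240, 240, 239, 240] [238, 238, 239, 238, 238, 238, 241, 224, 108, 107, 105, 105, 106, 109, 107, 106, 108, 110, 109, 106, 147, 206, 204, 207, 205, 205, 203, 206]
212 [208, 204, 207, 208, 207, 209, 208, 207, 205, 205, 206, 206, 206, 205, 207, 191, 135, 82, 84, 176, 243, 239, 239, 239, 239, 239, 238, 238] [239, 237, 238, 238, 238, 239, 239, 220, 104, 106, 108, 108, 107, 107, 109, 109, 110, 110, 109, 150, 207, 206, 206, 206, 205, 205, 206, 205]
```

Relative to the compartment, the cartridge sits about 0.7 mm too far toward tool +y and about 0.4 mm toward the nose. I'll correct both while lowering.

```bash
python3 inch.py '[[0.0004,-0.0007,0.001,0,0,0],[0,0,0.002,0,0,0],[0,0,0.002,0,0,0],[0,0,0,0,0,0],[0,0,0,0,0,0]]'
python3 inch.py '[[0,0,0.002,0,0,0],[0,0,0.002,0,0,0],[0,0,0,0,0,0],[0,0,0,0,0,0]]'
python3 inch.py '[[0,0,0.001,0,0,0],[0,0,0.001,0,0,0],[0,0,0,0,0,0]]'
```

```text
t: 20.6
position: [0.4873, -0.0582, 0.0345]
ee_rot: [-180.0, -0.0, 97.5]
ft_force: [-0.3, -0.8, -0.5]
width: 0.0272
finger_force: 30.1
t: 21.0
position: [0.4873, -0.0582, 0.0305]
ee_rot: [-180.0, -0.0, 97.5]
ft_force: [0.5, -0.1, 0.4]
width: 0.0269
finger_force: 30.1
t: 21.3
position: [0.4873, -0.0582, 0.0285]
ee_rot: [-180.0, -0.0, 97.5]
ft_force: [-0.8, -0.0, 0.8]
width: 0.0273
finger_force: 30.1
```

```bash
for i in 1 2 3; do python3 inch.py '[[0,0,0.0007,0,0,0],[0,0,0,0,0,0],[0,0,0,0,0,0]]' | sed -n 2,4p; done
```

```text
position: [0.4874, -0.0582, 0.0279]
ee_rot: [180.0, 0.0, 97.5]
ft_force: [-0.4, 0.2, -0.7]
position: [0.4874, -0.0582, 0.0279]
ee_rot: [180.0, 0.0, 97.5]
ft_force: [-0.6, 0.0, 5.6]
position: [0.4874, -0.0582, 0.0279]
ee_rot: [180.0, 0.0, 97.5]
ft_force: [-3.6, 0.3, 11.0]
```

Contact at TCP z 0.0279, so the underside is within about 1 mm of the floor. I'll relieve the push, open a little and rise.

```bash
python3 inch.py '[[0,0,-0.001,0,0,0],[0,0,0,0,0,0]]'; python3 inch.py '[[0,0,0,0,0,0],[0,0,0,0,0,0],[0,0,0,0,0,0]]' 0.036
python3 inch.py '[[0,0,-0.003,0,0,0],[0,0,-0.01,0,0,0],[0,0,-0.02,0,0,0],[0,0,-0.04,0,0,0],[0,0,-0.04,0,0,0],[-0.03,0,-0.01,0,0,0],[-0.03,0,0,0,0,0],[0,0,0,0,0,0]]'
python3 inch.py '[[0,0,0,0,0,0],[0,0,0,0,0,0],[0,0,0,0,0,0]]'
python3 - <<'E'
from h import *
import cv2
c=viewer.calibration('wrist');im=viewer.capture('wrist');cv2.imwrite('pics/w9.png',im)
X=[.4882,-.0626,-82.6]
g=im.min(axis=2)  # white cartridge brighter than tray
pc=lambda P:proj(c,world(X,P)).round(1)
print(pc([[-.035,-.014,.011],[-.035,.014,.011],[.023,-.014,.011],[.023,.014,.011],[.035,-.008,.011],[.035,.008,.011]]).tolist(), pc([[0,-.057,.011]]))
u=cv2.GaussianBlur(im,(3,3),0);hsv=cv2.cvtColor(u,cv2.COLOR_BGR2HSV);print('tray col',u[int(pc([[0,.028,.003]])[0,1]),int(pc([[0,.028,.003]])[0,0])],'cart',u[int(pc([[0.02,.01,.011]])[0,1]),int(pc([[0.02,.01,.011]])[0,0])])
m=(u.min(2)>205).astype(np.uint8);n,l,s,ce=cv2.connectedComponentsWithStats(m)
for i in range(1,n):
  if s[i,4]>300: print(s[i],ce[i],cv2.minAreaRect(np.argwhere(l==i)[:,::-1].astype(np.float32)))
E
```

```text
t: 22.4
position: [0.4876, -0.0582, 0.0279]
ee_rot: [180.0, 0.0, 97.5]
ft_force: [-0.1, -0.3, 4.5]
width: 0.0269
finger_force: 33.1
t: 22.7
position: [0.4872, -0.0582, 0.0272]
ee_rot: [-180.0, -0.0, 97.5]
ft_force: [0.6, 0.2, -0.1]
width: 0.0361
finger_force: 0.0
t: 23.5
position: [0.4965, -0.1205, 0.1524]
ee_rot: [179.8, 0.1, 97.3]
ft_force: [1.1, 1.0, 0.7]
width: 0.0359
finger_force: 0.0
t: 23.8
position: [0.4948, -0.1168, 0.1503]
ee_rot: [-180.0, -0.0, 97.6]
ft_force: [-0.7, 0.2, -0.1]
width: 0.0361
finger_force: 0.0
[[242.4, 89.6], [273.8, 89.7], [243.2, 154.1], [272.5, 154.2], [249.6, 166.4], [266.0, 166.4]] [[196.7 129.5]]
tray col [184 199 199] cart [212 229 231]
[180  91  30  23 455] [194.36483516 100.2021978 ] ((194.5, 102.0), (22.0, 29.0), 90.0)
[244  91  29  24 456] [258.6622807  101.42324561] ((258.0, 102.5), (23.0, 28.0), 90.0)
[182 115  30  43 790] [196.25316456 133.11518987] ((196.302978515625, 135.5598602294922), (42.39704132080078, 28.214754104614258), 87.1375961303711)
[244 116  28  50 774] [257.21447028 135.22868217] ((257.5, 140.5), (49.0, 27.0), 90.0)
```

```bash
python3 -c "
from workcell import robot, viewer, finish_job, read_state
print(finish_job())"
```

```text
the job is handed in; nothing more can be done
None
```

I pressed the left ejector home, drew the spent cartridge out and set it down in the middle tray compartment, nose in the narrow end. I handed the job in at about 24 s; no verdict was returned, but the last wrist view showed the cartridge seated level with the filed one.

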